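# Ready the colour meter for a glaze test tile

## Robot

A 7-joint arm with a two-finger parallel gripper is mounted at the origin on a cart in front of the work surface, level with it; the furniture and walls round the work are solid. World frame = base frame: x ahead of the robot, y to its left, z up, the work surface at z = 0. Lengths are in m, angles in rad, forces in N, time in s.
With the tool pointing down it reaches from about 0.425 to 0.8 m from the base axis. Payload 8.3 kg.
Tool frame: the origin (TCP) lies where the fingers leave the gripper's body, on its centre line; the fingertips stand 73 mm ahead of it and the grasp point (between the pads) lies 54 mm ahead of it (bot.tcp_to_grasp is the distance from the TCP to the grasp point, in m); x points along the fingers, z is the direction in which the jaws open and shut, and the axes are right-handed (so a half turn about x gives the same grasp; the last joint's range is limited). The gripper opens to 85 mm and grips with 20 to 120 N. Pads are 22 mm wide; open, the fingers measure 114 mm over their backs; the gripper's body (76 mm by 85 mm) begins 54 mm behind the grasp point. The pads swing forward as they close: fully open they stand 13 mm farther back than shut.
Start: joints at [1.281, 0.383, 0.016, 1.37, -0.006, 1.388, -0.046], TCP at [0.141, -0.609, 0.304] pointing down, gripper open.
Joint ranges: [-2.95, 2.95], [-0.25, 2.06], [-1.52, 1.56], [0.18, 2.33], [-1.44, 4.58], [0.02, 2.06], [-3.01, 3.01]. Speed limits (rad/s): [2.39, 2.39, 3.01, 3.01, 3.14, 3.14, 3.14].

## Interface

Orientations are given as a unit quaternion [x, y, z, w].
In Python, from rig import bot gives the robot as it stands.
- The arm moves only by the tool jog_arm, never from a script. Its argument "increments" is a list of rows, each a list of 7 numbers: the shift along the tool's x, y, z in cm, then the turn, a rotation vector about the tool's x, y, z in degrees, then the opening, from -1 (shut) to 1 (fully open). A call has 1 to 5 rows; each row shifts and turns the commanded pose from where the row before left it, along the tool's axes as they then stand; what a row does not reach is not made up. A row lasts 1/8 s, in which the tool goes at most 62.5 mm and 10.7 degrees, less where a joint would pass 70% of its speed; a pose out of reach is approached as far as the arm can. A call is refused whole if a number of a shift passes 6.25 or a number of a turn 10.7, either way. A call with a gripper value outside its range is refused whole. The fingers move at their own pace and stop on an object; "newtons" is the grip in N (left out, the last holds). Time passes only in rows, so rows that do not move let the fingers close. It gives the time, the measured TCP pose, the force and the opening at its end, in the units of the state.
- bot.state(): the state, without advancing time (a new reading comes with each control period).
- bot.capture(name): name is "scene" or "top" or "wrist"; returns a dict with "color" (384x512x3 uint8, blue, green, red), "depth" (384x512 float32, m along the optical axis (not along the pixel's ray), 0 where there is no reading), "fov_y" (degrees; the focal length in pixels is half the picture's height over the tangent of half this angle, whatever the lens; pixels are square), "cx", "cy" (the principal point, pixels), "k1" (the pictures are not rectified: a ray, as slopes to the right and down, at radius r is drawn at 1 + k1 r^2 times it, then the intrinsics apply), "origin" and "rotation" of the camera in the world; the wrist camera has in their place "tool_from_camera" (4x4, takes a point from camera to tool coordinates, whose origin is the TCP and whose axes are the tool frame's). Camera axes: x right, y up, looking along -z (the intrinsics and any distortion apply to the point x, -y, -z); pixel columns grow to the right and rows downward; lengths in m; the calibration is good to about 2 mm. A picture is of the moment at which its call begins: read the wrist's pose just before it.
- bot.finish_job(): hands the job in, once; it reports no verdict.
The state is a dict: "time": time; "qpos": joint angles; "qvel": joint speeds; "tau": joint torques, N m; "position": TCP position; "eef_rot": TCP orientation; "contact_force": force on the tool from outside, world axes, zero at the start; "torque": the same for the moment, N m; "opening": opening from 0.0 (shut) to 1.0 (fully open).
Only numpy, scipy, OpenCV 4.12 (cv2) and the standard library are available. Lean on these libraries where they do the work, as an engineer would, in place of code of your own. Each camera call takes 0.05 s, during which the arm holds its last target.

## Task

The bench colour meter is to read the glaze of the test tile that lies glazed face down at the back of its deck. Swing the dust cover fully aside on its pin so that the round port is open, then, without lifting the tile off the deck, draw it toward you until it lies flat over the port, square against the front stop lip. Leave the cover parked aside and the other loose things on the table where they are.

Things in the scene. Friction and masses are not known exactly. Their poses are not given: they have to be found in the camera images.
- colour_meter: Colour meter: fixed low grey instrument case 330 mm deep, 196 mm wide, with a flat aluminium deck 55 mm above the worktop. Origin on the worktop under the port; x runs from its front to its back, y to its left, z up. The deck spans x -57 to +220 mm, y -58 to +138 mm; behind it is a rear hood 32 mm higher than the deck.
- port (a point): Centre of the round measuring port (29 mm across, a lens in a black rim) at deck level; same axes as the meter.
- stop_lip (a point): Middle of the front stop lip at deck level, on its tile side (x = -47 mm in the meter's axes). The lip is fixed, 7 mm high, straight across the front from y = -55 to +49 mm.
- side_fence (a point): A point at deck level on the tile side of the straight side fence, right of the port (y = -48.5 mm in the meter's axes). The fence is fixed, 7 mm high and runs front to back along the right of the deck. There is no rail on the left.
- cover (a joint): Angle of the dust cover about its upright pin, rad: 0 = closed over the port, growing as it swings toward the back and left (counter-clockwise from above) to 2.0 = fully aside on its stop. It is stiff enough to stay where it is left (about 0.06 N m) and has no spring. Below about 1.7 it still stands in the tile's way.
- cover_hinge (a point): The cover's upright pin, at deck level, 70 mm to the left of the port (x = 0, y = +70 mm in the meter's axes). Fixed. Its screw head is 11 mm above the deck.
- cover_knob (a point): Middle of the upright round knob on the cover: 24 mm above the deck, 70 mm from the pin; at angle a it is at x = 70 sin(a), y = 70 - 70 cos(a) mm in the meter's axes. It is 16 mm thick from 10 to 34 mm above the deck; its 18 mm head tops out at 41 mm. The cover is a steel plate, a 48 mm disc round the knob with a 22 mm wide arm to the pin, top 5.5 mm above the deck.
- tile_centre (a point): Centre (half-way up) of the loose square test tile, 90 x 90 x 8 mm, 140 g, flat ribbed terracotta back up. It starts about 145 to 165 mm behind the port, turned up to 0.08 rad. It slides easily on the deck (friction 0.12), so a finger pressed on its back (about 10 N) draws it along. Home against the lip its centre is at x = -2 mm; y = -3 to +10 mm is free of fence and pin.
- brooch_1: Flat oval glazed brooch, 41 x 60 x 7 mm, lying on the worktop right of the meter's front; a bystander. Origin at its underside.
- brooch_2: Flat oval glazed brooch, 48 x 71 x 7 mm, on the worktop right of the meter's front; a bystander. Origin at its underside.
- wood_rib: Flat wooden throwing rib, 58 x 109 x 8 mm, on the worktop at the right front; a bystander. Origin at its underside.
- wood_stamp: Turned wooden stamp, 33 mm wide and 62 mm high, standing on the worktop left of the meter; a bystander. Origin at its underside.
- pencil: Pencil, 112 mm long, 7 mm thick, lying on the worktop left of the meter's front; a bystander. Origin at its underside.
- banding_wheel: Grey banding wheel (turntable), head 203 mm across, 104 mm high, standing at the left behind the meter; an obstacle. Origin at the centre of its underside.
- mini_vice: Small blue bench vice, about 141 x 84 x 76 mm, standing at the right of the meter; an obstacle. Origin at its underside.

How it is judged:
On the way:
1. the cover is swung aside (past 1.7 rad) while the tile still lies behind it (value of joint cover above 1.7 rad and x of tile_centre in the frame of port above 0.09 m), for 0.2 s.
At the end, for the whole second after the job is handed in: The cover stands past 1.7 rad of its 2.0 rad swing, and the tile lies still and flat on the deck over the port, glazed face down: its centre within 7 mm of the place it has against the front lip, within about 12 mm of the port sideways, square to the lip within 0.08 rad (value of joint cover above 1.7 rad and x of tile_centre in the frame of port between -0.008 and 0.005 m and y of tile_centre in the frame of port between -0.01 and 0.014 m and z of tile_centre in the frame of port below 0.008 m and angle between tile_centre's own z axis and vertical below 0.06 rad and angle between the x axis of tile_centre and the x axis of port, either way round below 0.08 rad and linear speed of test_tile below 0.01 m/s); the robot touches nothing.
It fails at once if a loose bystander is moved more than 30 mm (distance of any of brooch_1, brooch_2, wood_rib, wood_stamp, pencil from where it was at the start of the episode above 0.03 m).
It fails at once if the tile is lifted more than 25 mm off the deck (z of tile_centre in the frame of port above 0.029 m).
It also fails if it takes over 45 s, if anything falls off the work surface, if the arm or the gripper's body presses on something with over 40 N, if the wrist force passes 120 N, or if a joint passes its speed limit or range.

## Working session

There is one attempt and no reset: what is moved stays moved. The work goes in short steps, Python scripts to look and compute and a tool call to move; the robot and the scene stay as the last step left them, time stands still between calls to the robot, and variables do not carry over. Pictures are saved under pics/ and viewed, and the job is handed in when it is done.

Besides the shell and the picture viewer there is one more tool, called after "Request:" as name(argument=value, ...) on one line, values as JSON. jog_arm: Moves the arm, as the interface text tells. Its arguments: {"type":"object","properties":{"increments":{"type":"array","items":{"type":"array","items":{"type":"number"}}},"newtons":{"type":"number"}},"required":["increments"]}

```bash
mkdir -p pics; ls
cat > h.py <<'E'
import numpy as np,cv2,pickle
from rig import bot
from scipy.spatial.transform import Rotation as R
def grab(n,f):
    s=bot.state(); c=bot.capture(n); c['state']=s
    cv2.imwrite(f'pics/{f}.png',c['color']); pickle.dump(c,open(f'pics/{f}.pkl','wb')); return c
def load(f): return pickle.load(open(f'pics/{f}.pkl','rb'))
def cam(c):
    if 'origin' in c: 
        r=np.array(c['rotation']); 
        r=r if r.shape==(3,3) else R.from_quat(r).as_matrix()
        return np.array(c['origin']),r
    s=c['state'];T=np.array(c['tool_from_camera']);Rt=R.from_quat(s['eef_rot']).as_matrix()
    return Rt@T[:3,3]+np.array(s['position']),Rt@T[:3,:3]
def ray(c,u,v):
    f=192/np.tan(np.radians(c['fov_y'])/2); K=np.array([[f,0,c['cx']],[0,f,c['cy']],[0,0,1.]])
    p=cv2.undistortPoints(np.array([[[u,v]]],float),K,np.array([c['k1'],0,0,0.]))[0,0]
    o,r=cam(c); return o,r@np.array([p[0],-p[1],-1.])
def atz(c,u,v,z):
    o,d=ray(c,u,v); return o+d*(z-o[2])/d[2]
def atd(c,u,v):
    o,d=ray(c,u,v); return o+d*c['depth'][int(round(v)),int(round(u))]
E
python3 - <<'E'
from h import *
for n in('scene','top','wrist'):
    c=grab(n,n+'0'); print(n,{k:v for k,v in c.items() if k not in('color','depth')})
E
```

```text
pics
scene {'fov_y': 54.81971819314115, 'cx': 254.5582617627411, 'cy': 194.69283453106365, 'k1': -0.010623390780855283, 'origin': array([0.21777539, 0.58745412, 0.76489861]), 'rotation': array([-0.09058353,  0.35889981,  0.89470352, -0.24998232]), 'state': {'time': 0.0, 'qpos': array([ 1.2811224 ,  0.38425782,  0.01639837,  1.3711626 , -0.00632907,
        1.38819609, -0.04651637]), 'qvel': array([-0.00210908,  0.00104362,  0.00125487,  0.00126986, -0.00100222,
       -0.00052344, -0.00123299]), 'tau': array([ 1.89343550e-04, -6.27598715e+01,  8.44509322e-01, -3.71832347e+01,
        1.66981848e-02,  1.41943854e-02, -2.06339172e-05]), 'position': array([ 0.1404726 , -0.60863783,  0.30286283]), 'eef_rot': array([ 0.44064154,  0.55391561, -0.43978173,  0.55281512]), 'contact_force': array([-0.76008369, -0.64374189,  0.11316267]), 'torque': array([ 0.00759405, -0.0008136 ,  0.00259729]), 'opening': 1.000019683690684}}
top {'fov_y': 56.76252832924254, 'cx': 251.72671854363395, 'cy': 191.23928091670447, 'k1': -0.11361832520919007, 'origin': array([0.42826657, 0.02015392, 1.03864988]), 'ro
[... 1234 characters left out ...]
': {'time': 0.1, 'qpos': array([ 1.28104834,  0.38415579,  0.01633441,  1.37103796, -0.00628099,
        1.38822483, -0.04651054]), 'qvel': array([ 5.74784536e-05, -9.04654966e-04, -4.56353314e-04, -2.08331911e-03,
        1.93303211e-03,  4.54930059e-04, -6.55091482e-04]), 'tau': array([ 3.47095440e-03, -6.29133940e+01,  8.48056208e-01, -3.72759748e+01,
        1.69992313e-02,  1.03095052e-02,  6.01488480e-06]), 'position': array([ 0.14054841, -0.60865362,  0.30298241]), 'eef_rot': array([ 0.44055333,  0.55389626, -0.43978769,  0.55290006]), 'contact_force': array([0.28508358, 0.3804566 , 0.05239151]), 'torque': array([-0.02695345, -0.00468441, -0.00142163]), 'opening': 1.0009294790803376}}
```

View pics/top0.png

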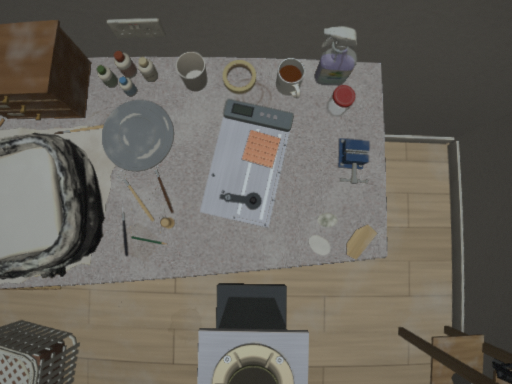

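View pics/scene0.png

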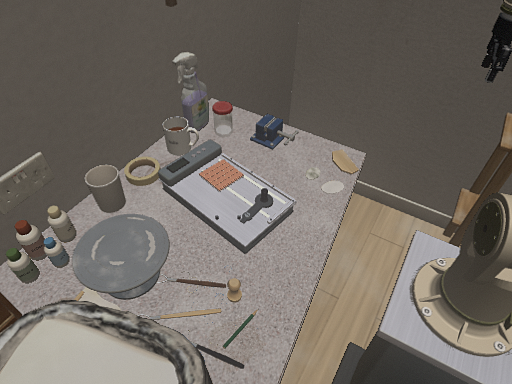

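The top view shows the meter at about (203-293, 100-225), tile at (262,149), knob at (253,200), and pin at (224,197). I'll zoom in for corners.

Run:
```python
from h import *
c=load('top0'); im=c['color'][90:235,190:310]; cv2.imwrite('pics/topz.png',cv2.resize(im,None,fx=4.1,fy=4.1,interpolation=cv2.INTER_CUBIC))
c=load('scene0'); im=c['color'][130:260,150:310]; cv2.imwrite('pics/scz.png',cv2.resize(im,None,fx=4.5,fy=4.5,interpolation=cv2.INTER_CUBIC))
```

```text
(no output)
```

View pics/topz.png

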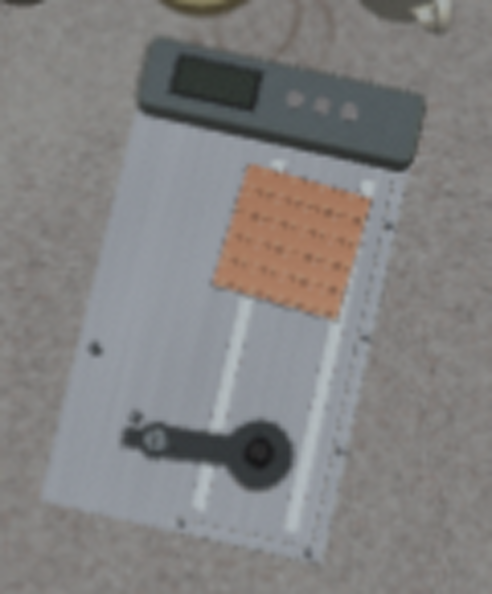

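View pics/scz.png

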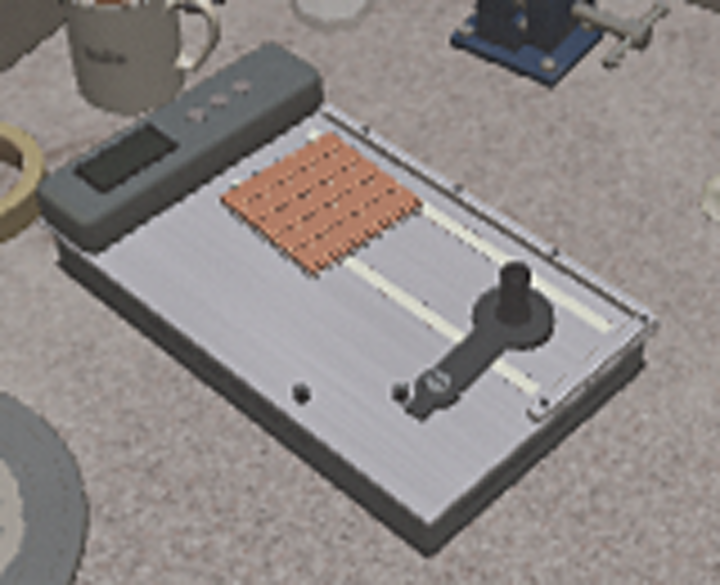

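```bash
cat > fit.py <<'E'
from h import *
from scipy.optimize import least_squares
t=load('top0'); s=load('scene0')
P=[]
def T(u,v): return (t,u/4.1+190-.4,v/4.1+90-.4)
def S(u,v): return (s,u/4.5+150-.4,v/4.5+130-.4)
obs=[(T(42,498),(-57,138,55)),(T(322,562),(-57,-58,55)),(T(154,440),(0,70,66)),(T(135,110),(220,138,55)),(T(408,170),(220,-58,55)),
 (S(430,522),(-57,138,55)),(S(437,382),(0,70,66)),(S(655,322),(-57,-58,60))]
def res(p,full=False):
    out=[]
    for (c,u,v),m in obs:
        w=atz(c,u,v,m[2]/1000)[:2]; cs,sn=np.cos(p[2]),np.sin(p[2])
        q=np.array([p[0]+cs*m[0]/1e3-sn*m[1]/1e3,p[1]+sn*m[0]/1e3+cs*m[1]/1e3]); out.append((w-q)*1000)
    return np.ravel(out)
r=least_squares(res,[.4,0,0],loss='soft_l1')
if __name__=='__main__':
    print(r.x); print(np.round(res(r.x).reshape(-1,2),1))
    def tom(w):
        d=w[:2]-r.x[:2];cs,sn=np.cos(r.x[2]),np.sin(r.x[2]); return np.round([1e3*(cs*d[0]+sn*d[1]),1e3*(-sn*d[0]+cs*d[1]),w[2]*1e3],1)
    print('knob',tom(atz(*T(262,450),.096)),tom(atz(*S(515,268),.096)))
    for q in[(247,164),(373,196),(340,319),(213,287)]: print('tile top',tom(atz(*T(*q),.063)))
    for q in[(335,132),(422,205),(312,272),(222,200)]: print('tile sc',tom(atz(*S(*q),.063)))
    print('depth deck',atd(*T(150,300)), atd(*T(290,240)))
    print(bot.tcp_to_grasp)
E
python3 fit.py
```

```text
[ 0.51540108  0.01147391 -0.20132797]
[[-0.  -1.7]
 [ 0.1  0.3]
 [-2.3  0.9]
 [ 1.7 -0.7]
 [ 1.8 -0.4]
 [-0.7 -2.1]
 [-0.9  0.9]
 [ 0.3  6.3]]
knob [ 4.1 -1.9 96. ] [ 7.1 -1.8 96. ]
tile top [198.5  51.9  63. ]
tile top [195.7 -37.8  63. ]
tile top [106.3 -33.8  63. ]
tile top [108.8  55.4  63. ]
tile sc [191.1 -39.   63. ]
tile sc [104.3 -28.2  63. ]
tile sc [111.9  57.4  63. ]
tile sc [196.   52.5  63. ]
depth deck [0.62460672 0.08721201 0.05564619] [ 0.66711045 -0.00794988  0.06303272]
0.0539
```

```bash
cat >> h.py <<'E'
PORT=np.array([.5154,.0115]);YAW=-.2013
def m2w(x,y):
    cs,sn=np.cos(YAW),np.sin(YAW); return PORT+np.array([cs*x-sn*y,sn*x+cs*y])/1e3
def w2m(w):
    d=np.array(w[:2])-PORT;cs,sn=np.cos(YAW),np.sin(YAW); return np.round(1e3*np.array([cs*d[0]+sn*d[1],-sn*d[0]+cs*d[1]]),1)
# commanded pose kept approx = given; yaw = world azimuth of tool z axis
def info(s=None):
    s=s or bot.state(); M=R.from_quat(s['eef_rot']).as_matrix()
    print('t',round(s['time'],2),'pos',np.round(s['position'],4),'meter',w2m(s['position']),'tiltx',np.round(M[:2,0],3),'zaz',round(np.arctan2(M[1,2],M[0,2]),3),'F',np.round(s['contact_force'],1),'q',np.round(s['qpos'],2),'op',round(s['opening'],2))
    return M
def plan(target,zaz=None,n=None):
    """rows to reach world target TCP, tool down, jaw azimuth zaz; equal tool-frame steps"""
    s=bot.state();M=info(s); p=np.array(s['position'])
    if zaz is None: zaz=np.arctan2(M[1,2],M[0,2])
    G=np.stack([[0,0,-1],np.cross([np.cos(zaz),np.sin(zaz),0],[0,0,-1]),[np.cos(zaz),np.sin(zaz),0]],1)
    rv=R.from_matrix(M.T@G).as_rotvec(); d=np.array(target)-p
    if n is None: n=int(np.ceil(max(np.linalg.norm(d)/.055,np.degrees(np.linalg.norm(rv))/9,1)))
    print('n',n,'rotvec deg',np.round(np.degrees(rv),1))
    for k in range(n):
        Mk=M@R.from_rotvec(rv*k/n).as_matrix()
        print(np.round(np.r_[Mk.T@d/n*100,np.degrees(rv)/n],2).tolist())
E
python3 - <<'E'
from h import *
info(); w=m2w(-40,-4); print(w)
plan([.40,-.28,.30],n=8)
E
```

```text
t 0.15 pos [ 0.1405 -0.6087  0.3031] meter [-243.3 -682.7] tiltx [-0.     0.001] zaz -1.344 F [-0.4 -0.   0.5] q [ 1.28  0.38  0.02  1.37 -0.01  1.39 -0.05] op 1.0
[0.47540793 0.0155785 ]
t 0.15 pos [ 0.1405 -0.6087  0.3031] meter [-243.3 -682.7] tiltx [-0.     0.001] zaz -1.344 F [-0.4 -0.   0.5] q [ 1.28  0.38  0.02  1.37 -0.01  1.39 -0.05] op 1.0
n 8 rotvec deg [ 0.  -0.1  0. ]
[0.04, 4.08, -3.27, 0.0, -0.01, 0.0]
[0.04, 4.08, -3.27, 0.0, -0.01, 0.0]
[0.04, 4.08, -3.27, 0.0, -0.01, 0.0]
[0.04, 4.08, -3.27, 0.0, -0.01, 0.0]
[0.04, 4.08, -3.27, 0.0, -0.01, 0.0]
[0.04, 4.08, -3.27, 0.0, -0.01, 0.0]
[0.04, 4.08, -3.27, 0.0, -0.01, 0.0]
[0.04, 4.08, -3.27, 0.0, -0.01, 0.0]
```

Request:
jog_arm(increments=[[0, 4.1, -3.3, 0, 0, 0, -1], [0, 4.1, -3.3, 0, 0, 0, -1], [0, 4.1, -3.3, 0, 0, 0, -1], [0, 4.1, -3.3, 0, 0, 0, -1], [0, 4.1, -3.3, 0, 0, 0, -1]], newtons=40)

```text
time: 0.78
position: [0.304, -0.4005, 0.3038]
eef_rot: [0.44, 0.553, -0.44, 0.553]
contact_force: [1.4, 0.1, 0.2]
opening: -0.001
```

Request:
jog_arm(increments=[[0, 4.1, -3.3, 0, 0, 0, -1], [0, 4.1, -3.3, 0, 0, 0, -1], [0, 4.1, -3.3, 0, 0, 0, -1]])

```text
time: 1.15
position: [0.4015, -0.2765, 0.3039]
eef_rot: [0.44, 0.553, -0.44, 0.553]
contact_force: [0.7, -0.7, -0.8]
opening: 0.003
```

Run:
```python
from h import *
plan([*m2w(-42,-6),.26],-1.77)
```

```text
t 1.15 pos [ 0.4015 -0.2765  0.3039] meter [ -54.  -304.9] tiltx [ 0. -0.] zaz -1.344 F [ 0.7 -0.7 -0.8] q [ 0.8   0.1  -0.28  1.72  0.03  1.32 -0.83] op 0.0
n 6 rotvec deg [24.4  0.  -0. ]
[0.73, 2.25, -4.45, 4.07, 0.0, -0.0]
[0.73, 1.93, -4.6, 4.07, 0.0, -0.0]
[0.73, 1.6, -4.72, 4.07, 0.0, -0.0]
[0.73, 1.26, -4.82, 4.07, 0.0, -0.0]
[0.73, 0.91, -4.9, 4.07, 0.0, -0.0]
[0.73, 0.56, -4.95, 4.07, 0.0, -0.0]
```

Request:
jog_arm(increments=[[0.7, 2.3, -4.5, 4, 0, 0, -1], [0.7, 1.9, -4.6, 4, 0, 0, -1], [0.7, 1.6, -4.7, 4, 0, 0, -1], [0.7, 1.3, -4.8, 4, 0, 0, -1], [0.8, 0.9, -4.9, 4, 0, 0, -1]])

```text
time: 1.78
position: [0.4603, -0.0341, 0.2678]
eef_rot: [0.53, 0.468, -0.53, 0.468]
contact_force: [0.8, -0.2, 0.2]
opening: -0.001
```

Request:
jog_arm(increments=[[0.7, 0.6, -4.9, 4.2, 0, 0, -1], [0, 0, 0, 0, 0, 0, -1]])

```text
time: 2.02
position: [0.472, 0.0166, 0.2605]
eef_rot: [0.545, 0.451, -0.545, 0.45]
contact_force: [0.0, -0.4, -0.8]
opening: 0.001
```

Run:
```python
from h import *
info(); c=grab('wrist','w1'); 
plan([*m2w(-42,-6),.15],-1.77)
```

```text
t 2.02 pos [0.472  0.0166 0.2605] meter [-43.5  -3.6] tiltx [-0.001  0.002] zaz -1.76 F [ 0.  -0.4 -0.8] q [ 0.42  0.12 -0.56  1.82  0.07  1.23 -1.92] op 0.0
t 2.08 pos [0.472  0.014  0.2606] meter [-43.1  -6.3] tiltx [-0.001  0.   ] zaz -1.762 F [-0.3 -0.8 -0.6] q [ 0.43  0.12 -0.56  1.82  0.07  1.23 -1.91] op -0.0
n 3 rotvec deg [ 0.5 -0.   0.1]
[3.69, 0.04, -0.01, 0.15, -0.01, 0.02]
[3.69, 0.04, -0.01, 0.15, -0.01, 0.02]
[3.69, 0.04, -0.01, 0.15, -0.01, 0.02]
```

View pics/w1.png

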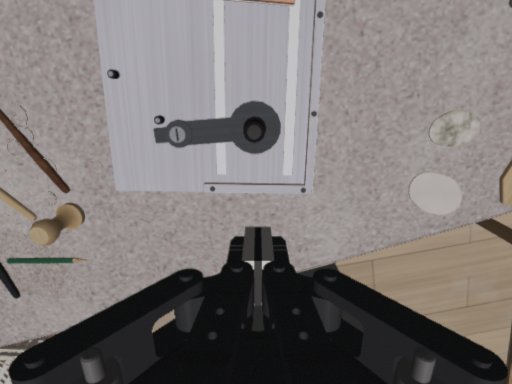

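The wrist view shows the pin at (178,133), the knob head at (255,129), deck corners at (117,191)/(312,193), and the shut fingertips at (258,228).

Run:
```python
from h import *
c=load('w1'); im=c['color'][60:260,90:340]; cv2.imwrite('pics/w1z.png',cv2.resize(im,None,fx=3,fy=3,interpolation=cv2.INTER_CUBIC))
for n,u,v,z in[('pin',178,133,.066),('knob',255,130,.096),('FL',117,191,.055),('FR',313,193,.055)]: print(n,w2m(atz(c,u,v,z)))
# project tip positions
o,r=cam(c)
f=192/np.tan(np.radians(c['fov_y'])/2)
T=np.linalg.inv(c['tool_from_camera'])
for L in(.06,.073,.086):
    for y in (-.011,.011):
        p=T@np.array([L,y,0,1]); print(L,y,c['cx']+f*p[0]/-p[2],c['cy']+f*-p[1]/-p[2])
```

```text
pin [-1.1 68.3]
knob [ 5.3 -1. ]
FL [-60.2 136.4]
FR [-59.5 -58.7]
0.06 -0.011 256.950562792676 270.7692104316785
0.06 0.011 256.9722012726717 231.1439953808518
0.073 -0.011 256.9975106833646 257.49852223495196
0.073 0.011 257.01934483098756 220.51271523517963
0.086 -0.011 257.03772657889783 246.13075677530622
0.086 0.011 257.05947034698477 211.46406433152117
```

View pics/w1z.png

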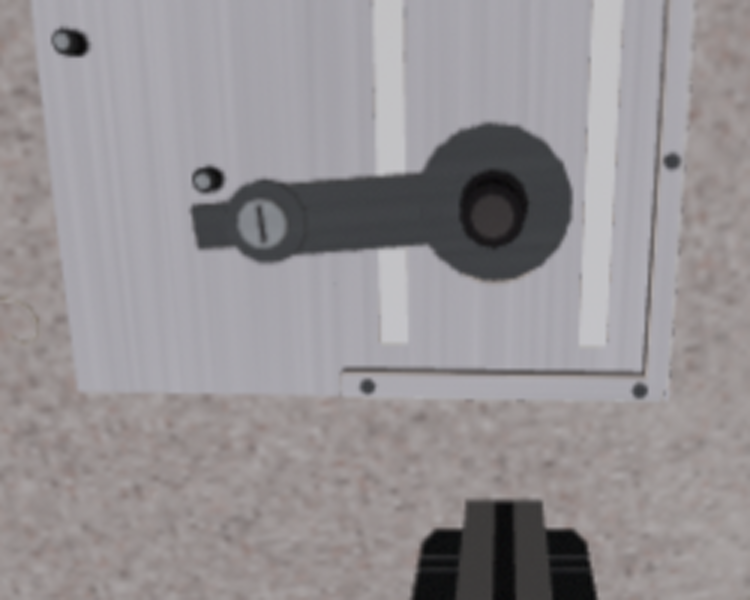

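```bash
sed -i 's/PORT=np.array(\[.5154/PORT=np.array([.5147/' h.py
cat >> h.py <<'E'
def arcpose(a,D=16):
    k=np.array([70*np.sin(a),70-70*np.cos(a)])-D*np.array([np.cos(a),np.sin(a)])
    return m2w(*k),YAW+a-np.pi/2
E
python3 - <<'E'
from h import *
w,z=arcpose(0.0,34); print(w,z); plan([*w,.147],z,3)
a0=0;da=.12
def M(z): return np.array([[np.cos(z+np.pi/2),np.cos(z)],[np.sin(z+np.pi/2),np.sin(z)]])
p,z=arcpose(0);q,_=arcpose(da);print(M(z).T@(q-p)*100, np.degrees(da))
E
```

```text
[0.48138655 0.01829807] -1.7720963267948966
t 2.08 pos [0.472  0.014  0.2606] meter [-42.4  -6.1] tiltx [-0.001  0.   ] zaz -1.762 F [-0.3 -0.8 -0.6] q [ 0.43  0.12 -0.56  1.82  0.07  1.23 -1.91] op -0.0
n 3 rotvec deg [ 0.6 -0.   0.1]
[3.79, 0.28, -0.2, 0.19, -0.01, 0.02]
[3.79, 0.28, -0.2, 0.19, -0.01, 0.02]
[3.79, 0.28, -0.2, 0.19, -0.01, 0.02]
[0.84949163 0.14119998] 6.875493541569878
```

Request:
jog_arm(increments=[[3.8, 0.3, -0.2, 0.2, 0, 0, -0.7], [3.8, 0.3, -0.2, 0.2, 0, 0, -0.7], [3.8, 0.2, -0.2, 0.2, 0, 0, -0.7], [0, 0, 0, 0, 0, 0, -0.7]])

```text
time: 2.58
position: [0.4793, 0.015, 0.1447]
eef_rot: [-0.547, -0.447, 0.551, -0.444]
contact_force: [-0.5, -1.0, 1.1]
opening: 0.151
```

Run:
```python
from h import *
info(); c=grab('wrist','w2'); 
w,z=arcpose(0.06,18);plan([*w,.147],z,2)
```

```text
t 2.58 pos [0.4793 0.015  0.1447] meter [-35.4  -3.7] tiltx [-0.006 -0.   ] zaz -1.778 F [-0.5 -1.   1.1] q [ 0.38  0.27 -0.54  1.93  0.17  0.98 -2.02] op 0.15
t 2.62 pos [0.4805 0.0154 0.1466] meter [-34.2  -3.1] tiltx [-0.003 -0.   ] zaz -1.778 F [ 0.6 -0.8  1.8] q [ 0.38  0.27 -0.55  1.93  0.17  0.99 -2.02] op 0.15
n 2 rotvec deg [-3.8  0.   0.1]
[-0.02, 1.02, -0.11, -1.88, 0.01, 0.07]
[-0.02, 1.03, -0.08, -1.88, 0.01, 0.07]
```

View pics/w2.png

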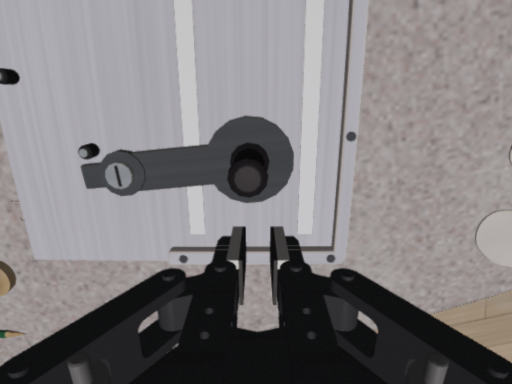

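Run:
```python
from h import *
c=load('w2')
for n,u,v,z in[('pin',118,176,.066),('knob',248,180,.096)]:
    w=atz(c,u,v,z); M=R.from_quat(c['state']['eef_rot']).as_matrix(); print(n,w2m(w),'tool',np.round(M.T@(w-c['state']['position'])*100,2))
```

```text
pin [-1.5 69.5] tool [ 7.84  3.39 -7.35]
knob [ 4.3 -0.3] tool [ 4.84  3.99 -0.37]
```

Request:
jog_arm(increments=[[0, 1.0, -0.3, -2, 0, 0, -0.7], [0, 1.0, -0.2, -2, 0, 0, -0.7], [0, 0.85, 0.14, -6.9, 0, 0, -0.7], [0, 0.85, 0.14, -6.9, 0, 0, -0.7], [0, 0.85, 0.14, -6.9, 0, 0, -0.7]])

```text
time: 3.25
position: [0.5283, 0.0128, 0.1479]
eef_rot: [0.44, 0.554, -0.439, 0.555]
contact_force: [-1.1, 0.2, 0.6]
opening: 0.148
```

Run:
```python
from h import *
info(); c=grab('wrist','w3'); 
w,z=arcpose(0.42,18);plan([*w,.147],z,1)
```

```text
t 3.25 pos [0.5283 0.0128 0.1479] meter [13.1  4. ] tiltx [ 0.001 -0.   ] zaz -1.341 F [-1.1  0.2  0.6] q [ 0.41  0.38 -0.6   1.81  0.25  1.03 -1.62] op 0.15
t 3.3 pos [0.5293 0.0127 0.148 ] meter [14.   4.1] tiltx [0.002 0.   ] zaz -1.335 F [ 0.4 -0.5  0.3] q [ 0.41  0.38 -0.6   1.81  0.25  1.03 -1.62] op 0.15
n 1 rotvec deg [ 1.   0.  -0.1]
[0.1, -0.4, 0.4, 0.96, 0.03, -0.13]
```

View pics/w3.png

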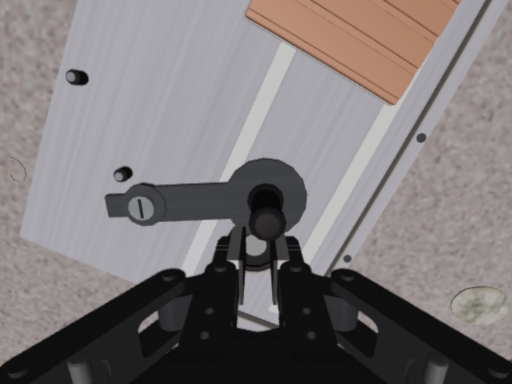

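Request:
jog_arm(increments=[[0, 0.85, 0.3, -6.9, 0, 0, -0.7], [0, 0.85, 0.25, -6.9, 0, 0, -0.7], [0, 0.85, 0.14, -6.9, 0, 0, -0.7], [0, 0.85, 0.14, -6.9, 0, 0, -0.7], [0, 0.85, 0.14, -6.9, 0, 0, -0.7]])

```text
time: 3.92
position: [0.5692, 0.0227, 0.1476]
eef_rot: [0.256, 0.659, -0.256, 0.659]
contact_force: [-1.4, -0.5, -0.7]
opening: 0.154
```

Run:
```python
from h import *
info(); c=grab('wrist','w4'); 
w,z=arcpose(1.03,18);plan([*w,.147],z,1)
```

```text
t 3.92 pos [0.5692 0.0227 0.1476] meter [51.2 21.9] tiltx [ 0.001 -0.   ] zaz -0.741 F [-1.4 -0.5 -0.7] q [ 0.44  0.49 -0.69  1.7   0.35  1.08 -1.1 ] op 0.15
t 3.98 pos [0.5699 0.0234 0.1477] meter [51.7 22.7] tiltx [0.002 0.   ] zaz -0.735 F [ 0.3 -0.8 -0.1] q [ 0.44  0.49 -0.7   1.7   0.35  1.08 -1.1 ] op 0.15
n 1 rotvec deg [ 0.4  0.1 -0.1]
[0.07, -0.41, 0.13, 0.4, 0.06, -0.07]
```

View pics/w4.png

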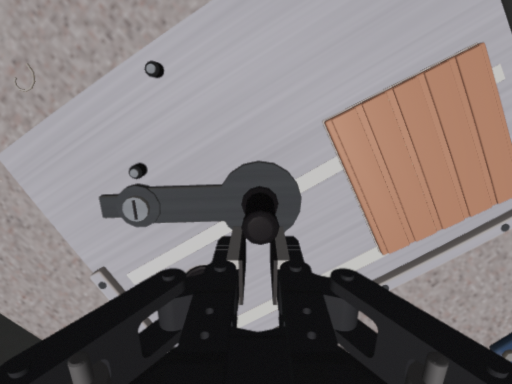

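Request:
jog_arm(increments=[[0, 0.85, 0.14, -6.9, 0, 0, -0.7], [0, 0.85, 0.14, -6.9, 0, 0, -0.7], [0, 0.85, 0.14, -6.9, 0, 0, -0.7], [0, 0.85, 0.14, -6.9, 0, 0, -0.7], [0, 0.85, 0.14, -6.9, 0, 0, -0.7]])

```text
time: 4.6
position: [0.5952, 0.0561, 0.1475]
eef_rot: [0.05, 0.705, -0.05, 0.706]
contact_force: [0.2, -1.6, 0.3]
opening: 0.15
```

Request:
jog_arm(increments=[[0, 0.85, 0.14, -6.9, 0, 0, -0.7], [0, 0.85, 0.14, -6.9, 0, 0, -0.7], [0, 0, 0, 0, 0, 0, -0.7]])

```text
time: 4.97
position: [0.5993, 0.0737, 0.1475]
eef_rot: [-0.034, 0.706, 0.035, 0.707]
contact_force: [0.2, -0.4, -0.5]
opening: 0.155
```

Run:
```python
from h import *
info(); c=grab('wrist','w5'); 
w,z=arcpose(1.95,16);plan([*w,.147],z,1)
```

```text
t 4.97 pos [0.5993 0.0737 0.1475] meter [70.4 77.9] tiltx [0.001 0.001] zaz 0.097 F [ 0.2 -0.4 -0.5] q [ 0.44  0.61 -0.85  1.6   0.49  1.16 -0.43] op 0.15
t 5.03 pos [0.5991 0.0732 0.1473] meter [70.3 77.4] tiltx [0.001 0.   ] zaz 0.095 F [ 0.2  0.2 -0.3] q [ 0.44  0.61 -0.85  1.6   0.49  1.16 -0.43] op 0.15
n 1 rotvec deg [-4.7  0.  -0. ]
[0.03, 0.34, 0.17, -4.73, 0.04, -0.02]
```

View pics/w5.png

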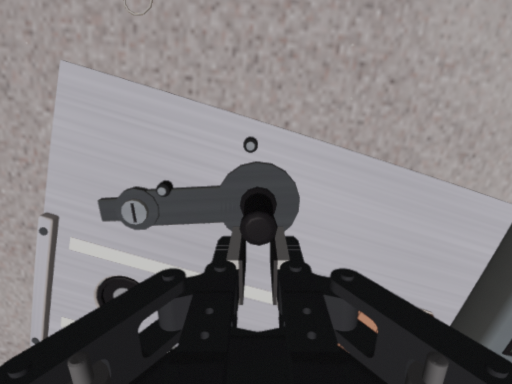

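```bash
cat > ang.py <<'E'
from h import *
import sys
f,pu,pv,ku,kv=sys.argv[1],*map(float,sys.argv[2:])
c=load(f); p=w2m(atz(c,pu,pv,.066));k=w2m(atz(c,ku,kv,.096)); d=k-p
print(p,k,np.arctan2(d[0],-d[1]),np.hypot(*d), 'vs nominal pin',np.arctan2(k[0],70-k[1]))
E
python3 ang.py w5 138 209 259 228
```

```text
[ 1.  72.9] [64.6 95. ] 1.9052282116937431 67.33030521243758 vs nominal pin 1.9400431261346835
```

Request:
jog_arm(increments=[[0, 0.4, 0.06, -3, 0, 0, -0.7], [0, 0, 0, 0, 0, 0, -0.7]])

```text
time: 5.28
position: [0.5991, 0.077, 0.1472]
eef_rot: [-0.052, 0.705, 0.052, 0.705]
contact_force: [0.8, -1.1, -0.0]
opening: 0.151
```

Run:
```python
from h import *
info(); c=grab('wrist','w6')
```

```text
t 5.28 pos [0.5991 0.077  0.1472] meter [69.6 81. ] tiltx [ 0. -0.] zaz 0.148 F [ 0.8 -1.1 -0. ] q [ 0.44  0.62 -0.86  1.6   0.5   1.16 -0.39] op 0.15
```

View pics/w6.png

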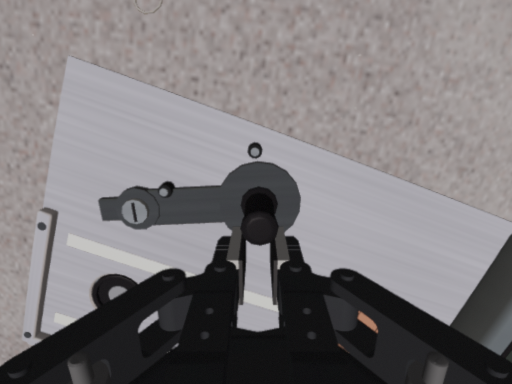

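Request:
jog_arm(increments=[[0, -2, 0, 0, 0, 0, -1], [-3.5, -2, 0, 0, 0, 0, -1], [-3, 0, 0, 0, 0, 0, -1]])

```text
time: 5.7
position: [0.6055, 0.0333, 0.2124]
eef_rot: [-0.052, 0.706, 0.051, 0.705]
contact_force: [0.4, 0.4, -0.5]
opening: 0.002
```

Run:
```python
from h import *
c=load('w4')
for u,v in((326,122),(484,43),(384,254)): print(w2m(atz(c,u,v,.063)))
w=m2w(135,5); plan([*w,.19],YAW)
c=grab('wrist','w7')
```

```text
[112.6  57. ]
[199.3  51.4]
[107.5 -29.8]
t 5.7 pos [0.6055 0.0333 0.2124] meter [84.6 39.5] tiltx [-0.001 -0.001] zaz 0.145 F [ 0.4  0.4 -0.5] q [ 0.52  0.56 -0.89  1.52  0.45  1.28 -0.28] op 0.0
n 3 rotvec deg [19.9 -0.   0.1]
[0.75, -1.65, 1.19, 6.62, -0.02, 0.03]
[0.75, -1.5, 1.37, 6.62, -0.02, 0.03]
[0.75, -1.34, 1.54, 6.62, -0.02, 0.03]
```

View pics/w7.png

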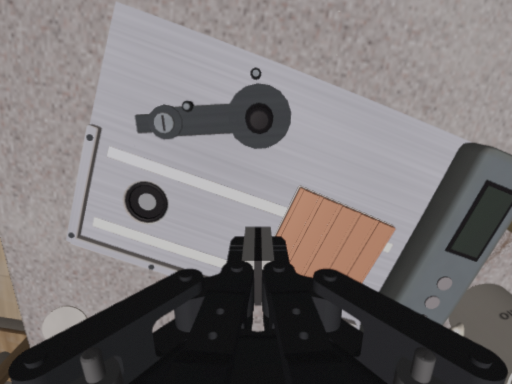

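Request:
jog_arm(increments=[[1, -1.6, 1.4, 6.6, 0, 0, -1], [1, -1.4, 1.5, 6.6, 0, 0, -1], [1, -1.2, 1.7, 6.6, 0, 0, -1], [0, 0, 0, 0, 0, 0, -1]])

```text
time: 6.25
position: [0.6529, -0.0059, 0.1805]
eef_rot: [0.07, 0.704, -0.07, 0.703]
contact_force: [-1.5, -0.2, -0.2]
opening: 0.001
```

Run:
```python
from h import *
w=m2w(140,8); plan([*w,.14],YAW)
```

```text
t 6.25 pos [ 0.6529 -0.0059  0.1805] meter [138.9  10.6] tiltx [-0.002 -0.001] zaz -0.198 F [-1.5 -0.2 -0.2] q [ 0.47  0.65 -0.77  1.42  0.46  1.26 -0.54] op 0.0
n 1 rotvec deg [ 0.2 -0.1  0.1]
[4.05, -0.25, 0.12, 0.18, -0.09, 0.08]
```

Request:
jog_arm(increments=[[2, -0.2, 0.1, 0, 0, 0, -1], [1.9, 0, 0, 0, 0, 0, -1], [0, 0, 0, 0, 0, 0, -1]])

```text
time: 6.62
position: [0.6517, -0.0047, 0.1403]
eef_rot: [0.068, 0.705, -0.068, 0.702]
contact_force: [0.1, 0.7, 0.4]
opening: 0.005
```

Request:
jog_arm(increments=[[0.2, 0, 0, 0, 0, 0, -1], [0, 0, 0, 0, 0, 0, -1]])

```text
time: 6.88
position: [0.6535, -0.0045, 0.1415]
eef_rot: [0.068, 0.704, -0.068, 0.704]
contact_force: [-0.2, -0.3, 0.9]
opening: -0.003
```

Request:
jog_arm(increments=[[0.2, 0, 0, 0, 0, 0, -1], [0, 0, 0, 0, 0, 0, -1]])

```text
time: 7.12
position: [0.6534, -0.0048, 0.139]
eef_rot: [0.068, 0.704, -0.068, 0.704]
contact_force: [0.1, -0.3, -0.0]
opening: -0.004
```

Request:
jog_arm(increments=[[0.2, 0, 0, 0, 0, 0, -1], [0, 0, 0, 0, 0, 0, -1]])

```text
time: 7.38
position: [0.6533, -0.0048, 0.1368]
eef_rot: [0.068, 0.704, -0.068, 0.704]
contact_force: [-0.1, -0.2, 0.2]
opening: 0.0
```

Request:
jog_arm(increments=[[0.2, 0, 0, 0, 0, 0, -1], [0, 0, 0, 0, 0, 0, -1]])

```text
time: 7.62
position: [0.654, -0.0046, 0.1358]
eef_rot: [0.069, 0.703, -0.068, 0.704]
contact_force: [0.3, 0.5, 4.7]
opening: -0.002
```

Request:
jog_arm(increments=[[0.1, 0, 0, 0, 0, 0, -1], [0, 0, 0, 0, 0, 0, -1]])

```text
time: 7.88
position: [0.6544, -0.0046, 0.1358]
eef_rot: [0.069, 0.703, -0.068, 0.705]
contact_force: [-0.1, 0.0, 10.0]
opening: 0.002
```

Request:
jog_arm(increments=[[0, -0.05, -1, 0, 0, 0, -1], [0, -0.05, -1, 0, 0, 0, -1], [0, -0.05, -1, 0, 0, 0, -1], [0, 0, 0, 0, 0, 0, -1]])

```text
time: 8.38
position: [0.6242, -0.0, 0.1358]
eef_rot: [0.068, 0.703, -0.068, 0.705]
contact_force: [-0.8, 0.3, 11.4]
opening: -0.001
```

Run:
```python
from h import *
info(); c=grab('wrist','w8')
```

```text
t 8.38 pos [ 0.6242 -0.      0.1358] meter [109.6  10.6] tiltx [ 0.003 -0.   ] zaz -0.193 F [-0.8  0.3 11.4] q [ 0.49  0.64 -0.77  1.55  0.47  1.14 -0.57] op -0.0
```

View pics/w8.png

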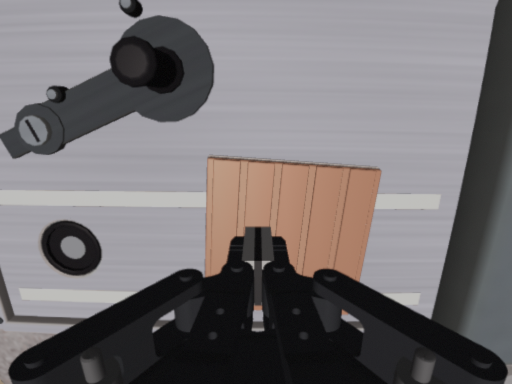

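```bash
cat > tile.py <<'E'
from h import *
import sys
f=sys.argv[1];v=list(map(float,sys.argv[2:]));c=load(f)
P=[w2m(atz(c,v[i],v[i+1],.063)) for i in range(0,len(v),2)]
d=P[1]-P[0];th=np.arctan2(d[1],d[0]);print(P,np.linalg.norm(d),'yaw',th,'centre',(P[0]+P[1])/2+45*np.array([np.sin(th),-np.cos(th)]))
E
python3 tile.py w8 208 158 379 170
```

```text
[array([83.6, 56. ]), array([169.5,  50.7])] 86.0633487612468 yaw -0.06162153539500819 centre [123.7787855    8.43541027]
```

Request:
jog_arm(increments=[[0, -0.05, -1.2, -0.7, 0, 0, -1], [0, -0.05, -1.2, -0.7, 0, 0, -1], [0, -0.05, -1.2, -0.7, 0, 0, -1], [0, -0.05, -1.2, -0.7, 0, 0, -1], [0, -0.05, -1.2, -0.7, 0, 0, -1]])

```text
time: 9.05
position: [0.5653, 0.0075, 0.1357]
eef_rot: [0.047, 0.704, -0.047, 0.707]
contact_force: [0.2, 0.6, 10.7]
opening: -0.002
```

Run:
```python
from h import *
info(); c=grab('wrist','w9')
```

```text
t 9.05 pos [0.5653 0.0075 0.1357] meter [50.3  6.2] tiltx [0.004 0.   ] zaz -0.132 F [ 0.2  0.6 10.7] q [ 0.56  0.53 -0.82  1.72  0.44  1.08 -0.53] op -0.0
```

View pics/w9.png

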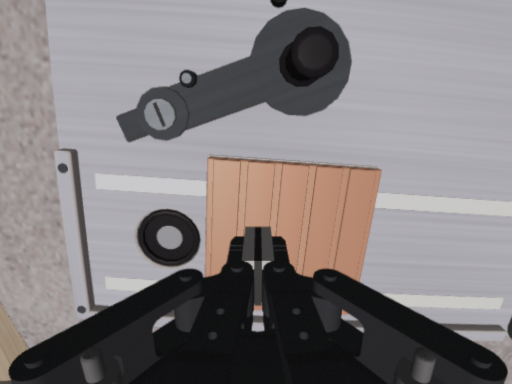

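```bash
python3 tile.py w9 208 158 379 168.5
python3 - <<'E'
from h import *
c=load('w9'); 
for u,v in((171,238),): print(w2m(atz(c,u,v,.055)))
for u,v in((74,152),(90,310)): print(w2m(atz(c,u,v,.062)))
plan([*m2w(50.3-65,5),.1357],-.132,6)
E
```

```text
[array([21.7, 50. ]), array([107.6,  50.7])] 85.90285210631832 yaw 0.008148830102412914 centre [65.0166933   5.35149407]
[0.3 0.8]
[-46.1  48.5]
[-47.9 -47.5]
t 9.1 pos [0.5641 0.0078 0.1358] meter [49.1  6.3] tiltx [ 0.003 -0.   ] zaz -0.131 F [-1.4  0.8  9.7] q [ 0.56  0.53 -0.82  1.72  0.44  1.08 -0.53] op 0.0
n 6 rotvec deg [ 0.1  0.2 -0. ]
[-0.0, 0.05, -1.06, 0.01, 0.03, -0.0]
[-0.0, 0.05, -1.06, 0.01, 0.03, -0.0]
[-0.0, 0.05, -1.06, 0.01, 0.03, -0.0]
[-0.0, 0.05, -1.06, 0.01, 0.03, -0.0]
[-0.0, 0.05, -1.06, 0.01, 0.03, -0.0]
[0.0, 0.05, -1.06, 0.01, 0.03, -0.0]
```

Request:
jog_arm(increments=[[0, 0.05, -1.2, 0, 0, 0, -1], [0, 0.05, -1.2, 0, 0, 0, -1], [0, 0.05, -1.2, 0, 0, 0, -1], [0, 0.05, -1.2, 0, 0, 0, -1], [0, 0.05, -1.0, 0, 0, 0, -1]])

```text
time: 9.72
position: [0.5082, 0.0177, 0.1357]
eef_rot: [0.047, 0.704, -0.047, 0.707]
contact_force: [0.4, 0.0, 10.4]
opening: -0.0
```

Request:
jog_arm(increments=[[0, 0, 0, 0, 0, 0, -1]])

```text
time: 9.85
position: [0.5078, 0.0178, 0.1357]
eef_rot: [0.047, 0.704, -0.047, 0.707]
contact_force: [-1.6, -0.4, 12.9]
opening: 0.001
```

Run:
```python
from h import *
info(); c=grab('wrist','w10')
```

```text
t 9.85 pos [0.5078 0.0178 0.1357] meter [-8.   4.8] tiltx [ 0.004 -0.   ] zaz -0.132 F [-1.6 -0.4 12.9] q [ 0.62  0.43 -0.87  1.87  0.38  1.02 -0.54] op 0.0
```

View pics/w10.png

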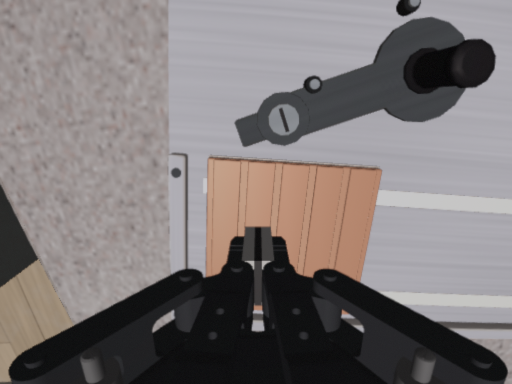

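Request:
jog_arm(increments=[[0, 0.04, -0.5, 0, 0, 0, -1], [0, 0.02, -0.3, 0, 0, 0, -1], [0, 0, 0, 0, 0, 0, -1]])

```text
time: 10.28
position: [0.5005, 0.0194, 0.1357]
eef_rot: [0.047, 0.704, -0.047, 0.707]
contact_force: [-0.6, -0.9, 13.1]
opening: 0.001
```

Request:
jog_arm(increments=[[0, 0, -0.15, 0, 0, 0, -1], [0, 0, 0, 0, 0, 0, -1]])

```text
time: 10.52
position: [0.4992, 0.0195, 0.1357]
eef_rot: [0.047, 0.704, -0.047, 0.707]
contact_force: [-0.1, 0.3, 11.0]
opening: 0.002
```

Request:
jog_arm(increments=[[0, 0, -0.15, 0, 0, 0, -1], [0, 0, 0, 0, 0, 0, -1]])

```text
time: 10.78
position: [0.4977, 0.0197, 0.1357]
eef_rot: [0.047, 0.704, -0.047, 0.707]
contact_force: [0.2, 0.0, 12.3]
opening: -0.003
```

Run:
```python
from h import *
info(); c=grab('wrist','w11')
```

```text
t 10.78 pos [0.4977 0.0197 0.1357] meter [-18.3   4.7] tiltx [ 0.004 -0.   ] zaz -0.133 F [ 0.2  0.  12.3] q [ 0.64  0.41 -0.88  1.89  0.37  1.01 -0.54] op -0.0
```

View pics/w11.png

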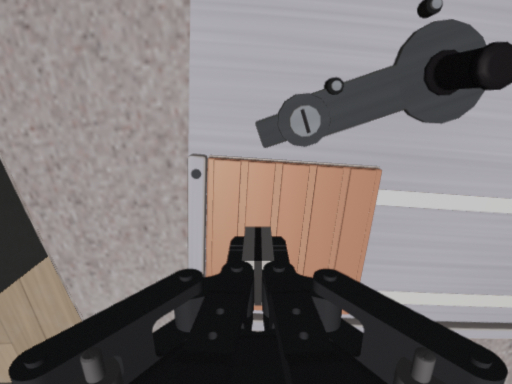

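Request:
jog_arm(increments=[[0, 0, -0.15, 0, 0, 0, -1], [0, 0, 0, 0, 0, 0, -1]])

```text
time: 11.08
position: [0.4965, 0.0198, 0.1357]
eef_rot: [0.047, 0.704, -0.047, 0.707]
contact_force: [1.7, 1.1, 11.0]
opening: 0.004
```

Request:
jog_arm(increments=[[0, 0, -0.15, 0, 0, 0, -1], [0, 0, 0, 0, 0, 0, -1]])

```text
time: 11.32
position: [0.4951, 0.02, 0.1357]
eef_rot: [0.047, 0.704, -0.047, 0.707]
contact_force: [2.0, -0.2, 10.9]
opening: -0.0
```

Request:
jog_arm(increments=[[0, 0, -0.15, 0, 0, 0, -1], [0, 0, 0, 0, 0, 0, -1]])

```text
time: 11.58
position: [0.4936, 0.0202, 0.1357]
eef_rot: [0.047, 0.704, -0.047, 0.707]
contact_force: [2.9, -1.2, 11.2]
opening: 0.002
```

Request:
jog_arm(increments=[[-0.3, 0, 0, 0, 0, 0, -1], [-2, 0, 0, 0, 0, 0, -1], [-4, 0, 0, 0, 0, 0, -1], [-5, 0, 0, 0, 0, 0, -1], [0, 0, 0, 0, 0, 0, -1]])

```text
time: 12.2
position: [0.4931, 0.0205, 0.2503]
eef_rot: [0.047, 0.703, -0.047, 0.708]
contact_force: [0.1, -1.1, -0.3]
opening: -0.001
```

Request:
jog_arm(increments=[[0, -5, 0, 0, 0, 0, -1], [0, -5, 0, 0, 0, 0, -1], [0, -5, 0, 0, 0, 0, -1], [0, 0, 0, 0, 0, 0, -1]])

```text
time: 12.7
position: [0.4701, -0.1335, 0.2454]
eef_rot: [0.05, 0.706, -0.05, 0.704]
contact_force: [-0.5, 0.5, -0.3]
opening: -0.003
```

Run:
```python
from h import *
info(); 
for n in('wrist','top','scene'):
    c=grab(n,n+'E')
im=load('topE')['color'][90:235,190:310]; a=cv2.resize(im,None,fx=4.1,fy=4.1,interpolation=cv2.INTER_CUBIC); cv2.imwrite('pics/tE.png',a)
```

```text
t 12.7 pos [ 0.4701 -0.1335  0.2454] meter [ -14.7 -151. ] tiltx [-0.003 -0.   ] zaz -0.141 F [-0.5  0.5 -0.3] q [ 0.99  0.23 -0.88  1.79  0.19  1.22 -0.08] op -0.0
```

View pics/wristE.png

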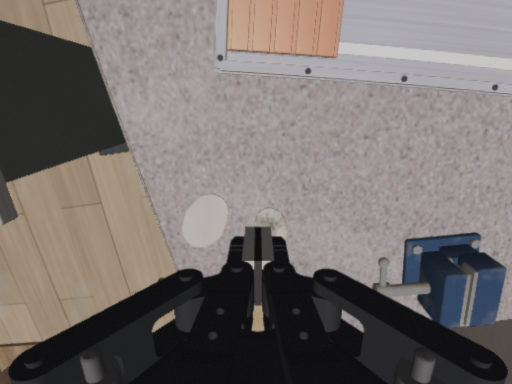

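View pics/tE.png

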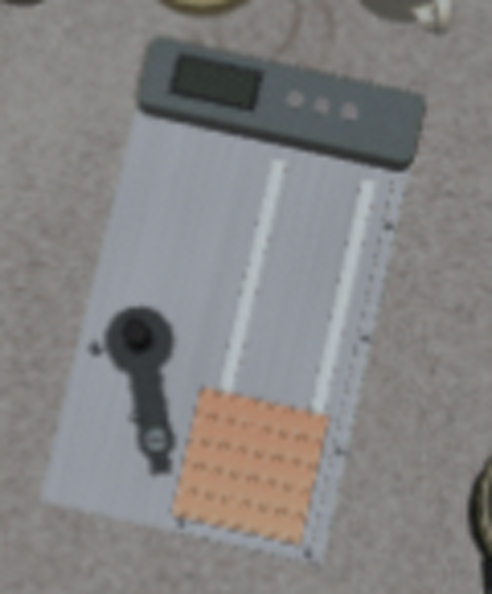

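View pics/sceneE.png

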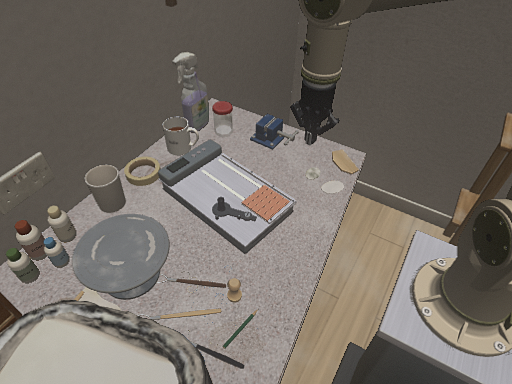

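Run:
```python
from h import *
t=load('topE')
T=lambda u,v:(t,u/4.1+189.6,v/4.1+89.6)
P=np.array([w2m(atz(*T(*q),.063)) for q in[(202,388),(328,414),(303,544),(172,515)]]);print(P,P.mean(0))
d=P[0]-P[3];e=P[2]-P[1];print('yaw',np.arctan2(d[1],d[0]),np.arctan2(-e[1],-e[0]))
k=w2m(atz(*T(137,335),.096));p=w2m(atz(*T(154,440),.066));print(k,p,np.arctan2(k[0]-p[0],p[1]-k[1]))
w=load('wristE');print([w2m(atz(w,u,v,.063)) for u,v in((228,51),(338,57))])
```

```text
[[ 40.   47.2]
 [ 41.6 -39.7]
 [-47.6 -42.1]
 [-48.   47.6]] [-3.5   3.25]
yaw -0.004545423241059229 0.026899339826103232
[60.6 94.8] [-1.8 70.6] 1.9407592544322085
[array([-46.9, -41.9]), array([ 41.2, -40.7])]
```

The checks agree: tile centre at about (-3, 3) mm and square to the lip, and the cover at about 1.94 rad. The arm is clear of everything, so I'm handing in.

```bash
python3 -c "
from h import *
bot.finish_job(); print(bot.state()['time'])"
```

```text
the job is handed in; nothing more can be done
the job is handed in; nothing more can be done
```

The job is handed in: the cover is parked aside and the tile lies over the port, square against the front lip. It took about 13 s of the 45 s. No verdict was reported.

**What I did:** I pushed the knob round its pin with the slightly open fingertips until the cover was aside, while the tile was still at the back. Then I pressed the closed fingertips on the tile's back with about 11 N. I drew it to the lip without lifting it, turning it about 3.5° on the way to take out its skew. I stopped when the lip pushed back with about 3 N.

**Last checks, from the pictures:**

| Check | Measured | Allowed |
|---|---|---|
| Cover angle | about 1.94 rad | above 1.7 rad |
| Tile centre x | about -3.5 mm (home is -2 mm) | -8 to +5 mm |
| Tile centre y | about +3 mm | -10 to +14 mm |
| Squareness to lip | within about 0.03 rad | 0.08 rad |

- **Other things on the table:** they look unmoved in the scene picture, though I did not measure them. The arm stood clear of everything with no contact force.
- **Disagreements:** the two tile edges gave slightly different yaws (-0.005 and +0.027 rad). The calibration also differed by 1 to 3 mm between cameras. Both are well inside the limits.

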